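Park the pad carton in its bay

TASK

The cart is about to be wheeled away. Push the blue carton of alcohol pads along the worktop with the fingertips, without picking it up or tipping it, end first through the flared mouth of the white bay and on until its end sits home against the black bumper at the back. Then draw the hand away, leaving the bottles and the roll of labels where they stand.

Things in the scene. Friction and masses are not known exactly. Their poses are not given: they have to be found in the camera images.
- carton: The loose blue cardboard carton, a box 58 (x) x 88 (y) x 62 (z) mm, 0.08 to 0.17 kg, standing on the worktop. Origin: centre of its underside. Its y axis is its long direction (either end may lead), its x axis runs across it, z is up. It slides on the worktop with ordinary friction.
- bay: White U-shaped parking bay, fixed; the carton slides on the bare worktop inside it. Origin: on the worktop, mid-face of the black bumper that the carton has to meet. x points from the mouth to the bumper, y across, z up. Straight rails 66 mm apart inside run from x = 0 back to x = -60 mm. Walls 5 mm thick, 34 mm high; flat 2 mm flanges outside. A parked carton's centre is at x = -44 mm.
- bay_mouth (a point): Middle of the bay's mouth on the worktop, 82 mm before the bumper (bay x = -82 mm); axes as the bay. From the rails' ends two wings flare out to here, 95 mm apart inside. A parked carton's rear end stands 6 mm out of the mouth. The carton starts 160 to 430 mm before the bumper, up to 180 mm off the bay's middle line, turned up to 0.6 rad from it.
- saline_bottle: A loose small white bottle with a blue cap, 45 mm across, 80 mm tall, upright. Origin: centre of its underside. To be left alone.
- label_roll: A loose white roll of labels lying flat, 64 mm across, 32 mm high. Origin: centre of its underside. To be left alone.
- iodine_bottle: A loose brown bottle with a black cap, 53 mm across, 90 mm tall, upright. Origin: centre of its underside. To be left alone.
Not all that is in view belongs to the job. Leave any green, red or yellow look-alike of the carton alone.

How it is judged:
At the end, for the whole second after the job is handed in: The carton stands flat and at rest on the worktop inside the bay, its long direction along the bay (within 0.12 rad), its leading end within 5 mm of the bumper and its centre within 10 mm of the bay's middle line; the two bottles and the label roll are within 30 mm of where they started (x of carton in the frame of bay between -0.049 and -0.035 m and y of carton in the frame of bay between -0.01 and 0.01 m and angle between the y axis of carton and the x axis of bay, either way round below 0.12 rad and height (world z) of carton below 0.006 m and angle between carton's own z axis and vertical below 0.1 rad and linear speed of carton below 0.01 m/s and distance of each of saline_bottle, label_roll, iodine_bottle from where it was at the start of the episode below 0.03 m); the robot touches nothing.
It fails at once if the carton is lifted off the worktop by more than 12 mm (height (world z) of carton above 0.012 m).
It fails at once if the carton is tipped by more than 0.3 rad (angle between carton's own z axis and vertical above 0.3 rad).
It fails at once if the white bottle with the blue cap is shifted by more than 30 mm or knocked over (distance of saline_bottle from where it was at the start of the episode above 0.03 m or angle between saline_bottle's own z axis and vertical above 0.5 rad).
It fails at once if the roll of labels is shifted by more than 30 mm or knocked over (distance of label_roll from where it was at the start of the episode above 0.03 m or angle between label_roll's own z axis and vertical above 0.5 rad).
It fails at once if the brown bottle is shifted by more than 30 mm or knocked over (distance of iodine_bottle from where it was at the start of the episode above 0.03 m or angle between iodine_bottle's own z axis and vertical above 0.5 rad).
It also fails if it takes over 54 s, if anything falls off the work surface, if the arm or the gripper's body presses on something with over 40 N, if the wrist force passes 120 N, or if a joint passes its speed limit or range.

ROBOT

A 6-joint arm with a two-finger parallel gripper is mounted at the origin on a cart in front of the work surface, level with it; the furniture and walls round the work are solid. World frame = base frame: x ahead of the robot, y to its left, z up, the work surface at z = 0. Lengths are in m, angles in rad, forces in N, time in s.
With the tool pointing down it reaches from about 0.275 to 0.725 m from the base axis. Payload 15.9 kg.
Tool frame: the origin (TCP) lies midway between the tips of the shut fingers; the grasp point (between the pads) lies 19 mm behind it; z points along the fingers, y is the direction in which the jaws open and shut (so a half turn about z gives the same grasp; the last joint's range is limited). The gripper opens to 85 mm and grips with 20 to 120 N. Pads are 22 mm wide; open, the fingers measure 114 mm over their backs; the gripper's body (76 mm by 85 mm) begins 54 mm behind the grasp point. The pads swing forward as they close: fully open they stand 13 mm farther back than shut.
Start: joints at [1.157, 0.213, -0.034, 1.323, 0, 1.571], TCP at [0.201, 0.458, 0.231] pointing down, gripper open.
Joint ranges: [-2.98, 2.98], [-0.74, 1.72], [-1.14, 1.35], [-2.1, 2.04], [-1.57, 1.44], [-3.14, 3.14]. Speed limits (rad/s): [1.89, 1.89, 2.39, 2.57, 3.14, 3.14].

INTERFACE

Orientations are given as a unit quaternion [w, x, y, z].
In Python, from station import get_state, read_camera, calibration, finish_job, cut_out, spot_point gives the robot as it stands. The module is installed in compiled form; this text tells all that it offers.
- The arm moves only by the tool apply_moves, never from a script. Its argument "targets" is text: rows parted by semicolons, each of 7 numbers parted by spaces: the turn, a rotation vector about the world's x, y, z in units of 8 degrees (1.0 is 8 degrees), then the shift along the world's x, y, z in units of 25 mm (1.0 is 25 mm), then the closure, from 0 (fully open) to 1 (shut). A call has 1 to 8 rows; each row shifts and turns the commanded pose from where the row before left it; what a row does not reach is not made up. A row lasts 1/8 s, in which the tool goes at most 62.5 mm and 10.7 degrees, less where a joint would pass 70% of its speed; a pose out of reach is approached as far as the arm can. A call is refused whole if a number of a shift passes 1 or a number of a turn 1, either way. A call with a gripper value outside its range is refused whole. The fingers move at their own pace and stop on an object; the grip force is fixed at half the most. Time passes only in rows, so rows that do not move let the fingers close. It gives the time, the measured TCP pose, the force and the opening at its end, in the units of the state.
- get_state(): the state, without advancing time (a new reading comes with each control period).
- read_camera(name): name is "scene" or "side" or "wrist"; returns (picture, depth): 384x512x3 uint8, blue, green, red; 384x512 float32, m along the optical axis (not along the pixel's ray), 0 where there is no reading.
- calibration(name): a dict with "fx", "fy", "cx", "cy" (pixels), "R" (3x3) and "t" (3): a world point X has camera coordinates R X + t. Camera axes: x right, y down, z forward; pixel columns grow to the right and rows downward; lengths in m; the calibration is good to about 2 mm. A picture is of the moment at which its call begins: read the wrist's pose just before it. calibration takes no time and is no camera call; for the wrist camera it gives the pose at the moment of the call.
- finish_job(): hands the job in, once; it reports no verdict.
Trained networks look in the newest picture that a camera, given by its name, has taken for a name from the list of things; names that differ only in an ending like _2 or _b are one class to them, and where a whole thing is asked for, a point or a joint stands for the part that bears it (a point fixed in the world has none). Each returns a list of dicts, best first, with "score" (0 to 1); they miss things now and then, are a little off and sometimes report something else, mostly with a low value. They report only what shows in the picture. A call takes as long as a camera call. They do not tell look-alikes from the thing itself.
- cut_out(camera, thing): "pixels" (384x512 bool, what is visible of it) and "location" ([row, column] as shares, 0 to 1, of the picture: columns of its width, rows of its height, amid what is visible of it).
- spot_point(camera, thing): "location" ([row, column] as shares, 0 to 1, of the picture: columns of its width, rows of its height: a listed point, or the origin of a listed thing).
The state is a dict: "t": time; "joints": joint angles; "joint_velocities": joint speeds; "effort": joint torques, N m; "position": TCP position; "tcp_rot": TCP orientation; "wrist_force": force on the tool from outside, world axes, zero at the start; "torque": the same for the moment, N m; "width": finger opening in m.
Only numpy, scipy, OpenCV 4.12 (cv2) and the standard library are available. Lean on these libraries where they do the work, as an engineer would, in place of code of your own. Each camera call takes 0.05 s, during which the arm holds its last target.

## Working session

There is one attempt and no reset: what is moved stays moved. The work goes in short steps, Python scripts to look and compute and a tool call to move; the robot and the scene stay as the last step left them, time stands still between calls to the robot, and variables do not carry over. Pictures are saved under pics/ and viewed, and the job is handed in when it is done.

Besides the shell and the picture viewer there is one more tool, called after "Call:" as name(argument=value, ...) on one line, values as JSON. apply_moves: Moves the arm, as the interface text tells. Its arguments: {"type":"object","properties":{"targets":{"type":"string"}},"required":["targets"]}

```bash
mkdir -p pics; cat > h.py <<'E'
import numpy as np, cv2
from station import *
def pts(cam,d,mask=None):
    c=calibration(cam); v,u=np.nonzero((d>0) if mask is None else (mask&(d>0)))
    z=d[v,u]; P=np.stack([(u-c['cx'])/c['fx']*z,(v-c['cy'])/c['fy']*z,z],1)
    R=np.array(c['R']);t=np.array(c['t'])
    return (P-t)@R, v,u
E
python3 - <<'E'
from h import *
print(get_state())
for c in ['scene','side']:
    im,d=read_camera(c); cv2.imwrite(f'pics/{c}0.png',im); np.save(f'{c}0.npy',d)
    for n in ['carton','bay','saline_bottle','label_roll','iodine_bottle']:
        for r in cut_out(c,n)[:3]:
            P,_,_=pts(c,d,r['pixels'])
            print(c,n,round(r['score'],2),np.round(np.array(r['location'])*[384,512]),len(P),np.round(np.median(P,0),3),np.round(np.percentile(P,2,axis=0),3),np.round(np.percentile(P,98,axis=0),3))
E
```

```text
{'t': 0.0, 'joints': array([ 1.15701866e+00,  2.13309273e-01, -3.49975040e-02,  1.32349976e+00,
        1.03577667e-05,  1.57079720e+00]), 'joint_velocities': array([ 0.00087846,  0.00094512,  0.00058474, -0.00030818, -0.00049825,
       -0.00021138]), 'effort': array([ 3.79323519e-04, -6.86151409e+01,  4.87116981e+01,  1.74338400e-02,
       -7.77851051e-05,  1.03285402e-05]), 'position': array([0.20090758, 0.45752099, 0.23086403]), 'tcp_rot': array([-1.08824889e-04,  2.05416487e-01,  9.78674518e-01, -4.93269602e-04]), 'wrist_force': array([-0.30606088, -0.31110659,  0.63928572]), 'torque': array([-0.00176575, -0.05156266,  0.04691276]), 'width': 0.08522369528736382}
scene carton 0.77 [164. 146.] 928 [0.436 0.332 0.052] [0.406 0.315 0.   ] [0.476 0.407 0.065]
scene carton 0.76 [165. 267.] 1169 [0.669 0.157 0.046] [0.657 0.129 0.004] [0.715 0.215 0.064]
scene carton 0.75 [176. 208.] 1323 [0.512 0.199 0.046] [0.488 0.17  0.004] [0.564 0.256 0.064]
scene bay 0.73 [249. 298.] 1528 [ 0.524 -0.107  0.016] [ 0.495 -0.142  0.001] [ 0.586 -0.046  0.035]
scene saline_bottle 0.73 [273. 239.] 9
[... 491 characters left out ...]
de carton 0.95 [222. 278.] 948 [0.53  0.247 0.055] [0.492 0.181 0.005] [0.565 0.268 0.065]
side carton 0.82 [214. 218.] 751 [0.687 0.215 0.061] [0.66  0.137 0.004] [0.716 0.221 0.065]
side bay 0.89 [166. 262.] 273 [ 0.548 -0.118  0.023] [ 0.499 -0.13   0.002] [ 0.596 -0.037  0.036]
side label_roll 0.83 [188. 197.] 303 [0.76  0.024 0.031] [ 0.734 -0.019  0.004] [0.789 0.039 0.035]
side label_roll 0.55 [167. 259.] 381 [ 0.552 -0.117  0.019] [ 0.496 -0.193 -0.   ] [ 0.601 -0.037  0.036]
side iodine_bottle 0.89 [150. 210.] 342 [ 0.72  -0.194  0.043] [ 0.697 -0.278  0.   ] [ 0.747 -0.183  0.09 ]
side iodine_bottle 0.22 [187. 195.] 320 [0.76  0.023 0.031] [ 0.733 -0.023  0.002] [0.787 0.04  0.036]
```

View pics/scene0.png

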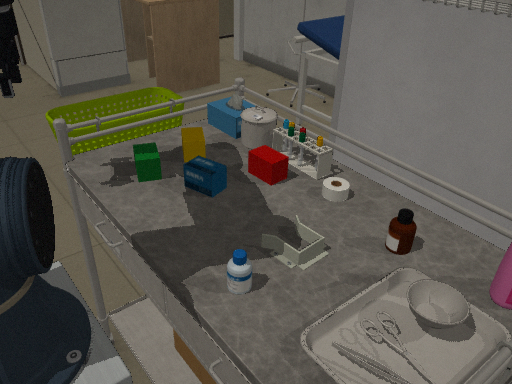

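View pics/side0.png

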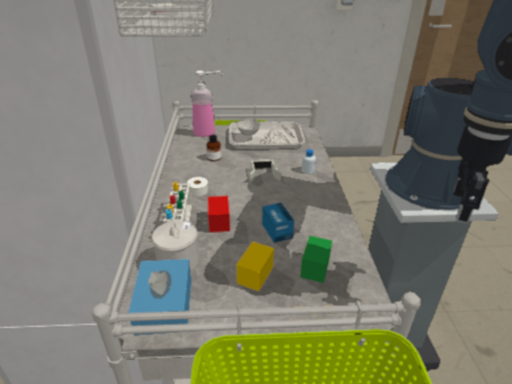

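```bash
python3 - <<'E'
from h import *
# height map top view, merging both
W=np.zeros((600,600,3),np.uint8)
for c in ['scene','side']:
    d=np.load(f'{c}0.npy'); im=cv2.imread(f'pics/{c}0.png')
    P,v,u=pts(c,d)
    k=(P[:,2]>0.006)&(P[:,2]<0.1)
    P,v,u=P[k],v[k],u[k]
    # x 0.25..0.85 -> rows from bottom; y 0.35..-0.25... 1mm
    r=((0.85-P[:,0])*1000).astype(int); q=((0.42-P[:,1])*800).astype(int)
    ok=(r>=0)&(r<600)&(q>=0)&(q<600)
    W[r[ok],q[ok]]=im[v[ok],u[ok]]
cv2.imwrite('pics/top.png',W)
# boxes by top face
for c in ['scene','side']:
    d=np.load(f'{c}0.npy'); P,v,u=pts(c,d); im=cv2.imread(f'pics/{c}0.png')
    k=(P[:,2]>0.058)&(P[:,2]<0.068)&(P[:,0]>.35)&(P[:,0]<.76)&(P[:,1]>.1)
    P=P[k];C=im[v[k],u[k]]
    for b,ctr in [('A',(.45,.36)),('B',(.53,.22)),('C',(.687,.175))]:
        s=np.hypot(P[:,0]-ctr[0],P[:,1]-ctr[1])<.07
        r=cv2.minAreaRect(P[s][:,:2].astype(np.float32)*1000); print(c,b,s.sum(),C[s].mean(0).round(),np.round(r[0]),np.round(r[1]),round(r[2],1))
E
```

```text
scene A 413 [23. 68. 11.] [446. 364.] [94. 58.] 68.8
scene B 498 [56. 42. 16.] [527. 220.] [60. 91.] 18.9
scene C 435 [  7.  10. 132.] [688. 176.] [63. 95.] 2.4
side A 645 [ 47. 105.  29.] [447. 365.] [91. 58.] 69.3
side B 464 [96. 75. 35.] [529. 218.] [59. 93.] 17.7
side C 430 [ 25.  29. 185.] [689. 176.] [58. 92.] 3.6
```

View pics/top.png

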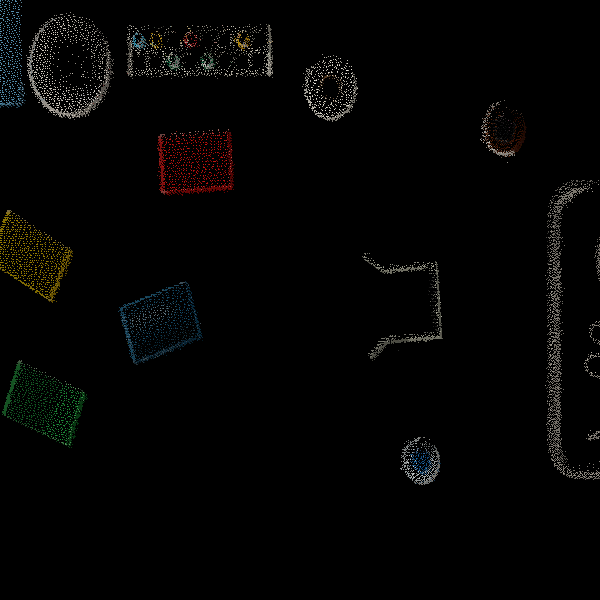

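The blue carton is at scene (176,208) with centre about (0.528, 0.219). The bay is at (249,298), opening toward +y. The path between them is clear. Next I'll fit both more precisely.

```bash
cat >> h.py <<'E'
from scipy.optimize import minimize
def carton(cams=('scene','side'),near=(.528,.219)):
    out=[]
    for c in cams:
        im,d=read_camera(c); P,v,u=pts(c,d)
        k=(P[:,2]>0.057)&(P[:,2]<0.068)&(np.hypot(P[:,0]-near[0],P[:,1]-near[1])<.075)
        C=im[v,u].astype(int); k&=(C[:,0]>C[:,2]+8)|(C.min(1)>110)
        Q=P[k][:,:2]
        r=cv2.minAreaRect(Q.astype(np.float32)*1000)
        B=cv2.boxPoints(r)/1000; e=[B[1]-B[0],B[2]-B[1]]; e=max(e,key=np.linalg.norm)
        if e[1]>0:e=-e
        print(c,len(Q),'ctr',np.round(np.array(r[0])/1000,4),'size',np.round(r[1]),'heading deg',np.round(np.degrees(np.arctan2(e[1],e[0])),1))
    return im,d
E
python3 - <<'E'
from h import *
def model(n=40):
    L=[]
    for s in(1,-1):
        for y in np.linspace(33,38,3):
            L+= [(x,s*y) for x in np.linspace(-60,0,61)]
        for t in np.linspace(0,1,23):
            L+=[(-60-22*t,s*(33+14.5*t+o)) for o in (0,2.5,5)]
    for x in (0,2.5,5): L+=[(x,y) for y in np.linspace(-33,33,67)]
    return np.array(L)/1000
from scipy.spatial import cKDTree
T=cKDTree(model())
for cs in (['scene'],['side'],['scene','side']):
    Q=[]
    for c in cs:
        d=np.load(f'{c}0.npy'); P,v,u=pts(c,d)
        k=(P[:,2]>0.029)&(P[:,2]<0.039)&(P[:,0]>.46)&(P[:,0]<.64)&(P[:,1]>-.18)&(P[:,1]<0.0)
        Q.append(P[k][:,:2])
    Q=np.vstack(Q)
    def f(p):
        a=p[2];R=np.array([[np.cos(a),-np.sin(a)],[np.sin(a),np.cos(a)]])
        dd,_=T.query((Q-p[:2])@R); return np.minimum(dd,.006).mean()*1000
    b=min((minimize(f,[x,y,a],method='Nelder-Mead',options=dict(initial_simplex=[[x,y,a],[x+.01,y,a],[x,y+.01,a],[x,y,a+.1]])) for x in(.54,.55,.56) for y in (-.11,-.125,) for a in(-1.4,-1.5)),key=lambda r:r.fun)
    print(cs,len(Q),np.round(b.x,4),np.degrees(b.x[2]),b.fun)
carton()
E
```

```text
['scene'] 375 [ 0.5483 -0.1238 -1.5089] -86.45441271786741 0.8491046133863202
['side'] 107 [ 0.5502 -0.1217 -1.5139] -86.73942344299071 0.9419638979364369
['scene', 'side'] 482 [ 0.5493 -0.1231 -1.4964] -85.73479690769692 0.9502445724578038
scene 516 ctr [0.5264 0.2186] size [61. 90.] heading deg -71.9
side 477 ctr [0.5281 0.2197] size [59. 92.] heading deg -71.7
```

Call:
apply_moves(targets="0 0 -0.5 0.87 -0.49 0 0.6;0 0 -0.5 0.87 -0.49 0 0.6;0 0 -0.5 0.87 -0.49 0 0.6;0 0 -0.5 0.87 -0.49 0 0.6;0 0 -0.5 0.87 -0.49 0 0.6;0 0 -0.5 0.87 -0.49 0 0.6;0 0 -0.5 0.87 -0.49 0 0.6;0 0 -0.5 0.87 -0.49 0 0.6")

```text
t: 1.7
position: [0.3757, 0.3593, 0.2313]
tcp_rot: [-0.0, 0.468, 0.884, 0.0]
wrist_force: [1.3, -0.4, -0.3]
width: 0.0342
```

Call:
apply_moves(targets="0 0 -0.5 0.87 -0.5 -0.5 0.6;0 0 -0.5 0.87 -0.5 -0.5 0.6;0 0 -0.5 0.87 -0.5 -0.8 0.6;0 0 -0.5 0.87 -0.5 -0.8 0.6;0 0 0 0.87 -0.5 -0.8 0.6;0 0 0 0.87 -0.5 -0.8 0.6;0 0 0 0 0 0 0.6;0 0 0 0 0 0 0.6")

```text
t: 2.7
position: [0.5053, 0.2851, 0.1267]
tcp_rot: [-0.0, 0.586, 0.81, 0.0]
wrist_force: [-0.8, 1.1, 0.6]
width: 0.0339
```

Call:
apply_moves(targets="0 0 0 0 0 -0.9 0.6;0 0 0 0 0 -0.9 0.6;0 0 0 0 0 -0.9 0.6;0 0 0 0 0 -0.9 0.6;0 0 0 0 0 -0.8 0.6;0 0 0 0 0 0 0.6")

```text
t: 3.45
position: [0.5045, 0.285, 0.016]
tcp_rot: [-0.0, 0.585, 0.811, -0.001]
wrist_force: [-0.6, -0.1, 0.7]
width: 0.0339
```

```bash
python3 - <<'E'
from h import *
carton()
for c in ('scene','side'):
    im,_=read_camera(c); cv2.imwrite(f'pics/{c}1.png',im[100:300,100:400] if c=='scene' else im[120:320,150:400])
E
```

```text
scene 512 ctr [0.5249 0.2255] size [ 63. 103.] heading deg -71.1
side 126 ctr [0.5294 0.2324] size [ 49. 115.] heading deg -64.5
```

View pics/scene1.png

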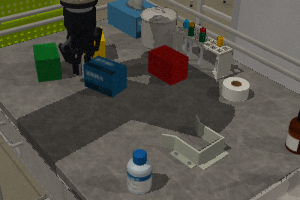

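View pics/side1.png

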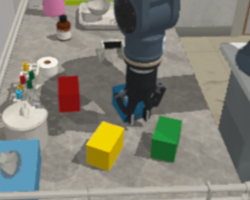

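Call:
apply_moves(targets="0 0 0 0.09 -0.27 0 0.6;0 0 0 0.09 -0.27 0 0.6;0 0 -0.08 0.04 -0.25 0 0.6;0 0 -0.08 0.04 -0.25 0 0.6;0 0 -0.08 0.04 -0.25 0 0.6;0 0 -0.08 0.04 -0.25 0 0.6;0 0 -0.08 0.04 -0.25 0 0.6;0 0 0 0 0 0 0.6")

```text
t: 4.65
position: [0.515, 0.2395, 0.0162]
tcp_rot: [0.0, 0.608, 0.794, -0.0]
wrist_force: [0.3, -0.2, 0.2]
width: 0.0341
```

```bash
cat >> h.py <<'E'
BO=np.array([.549,-.123]);BA=np.radians(-86)
def track(near, name=None, cams=('scene','side')):
    """fit known rectangle 58x88 to blue-ish pixels on top + side depth points"""
    S=[]
    for c in cams:
        im,d=read_camera(c); P,v,u=pts(c,d)
        if name: cv2.imwrite(f'pics/{c}{name}.png',im)
        C=im[v,u].astype(int)
        k=(P[:,2]>0.006)&(P[:,2]<0.067)&(np.hypot(P[:,0]-near[0],P[:,1]-near[1])<.09)
        blue=(C[:,0]>1.6*C[:,2]+5)&(C[:,0]>C[:,1])
        S.append(P[k&blue])
    for lab,Q in list(zip(cams,S))+[('both',np.vstack(S))]:
        if len(Q)<30: continue
        w=Q[:,2]
        def f(p):
            a=p[2];R=np.array([[np.cos(a),-np.sin(a)],[np.sin(a),np.cos(a)]])
            q=(Q[:,:2]-p[:2])@R
            dx=np.abs(q[:,0])-.044; dy=np.abs(q[:,1])-.029
            sd=np.where((dx>0)&(dy>0),np.hypot(dx,dy),np.maximum(dx,dy))
            e=np.where(w>.057,np.maximum(sd,0),np.abs(sd))
            return np.minimum(e,.008).mean()*1000
        b=min((minimize(f,[near[0]+i,near[1]+j,a],method='Nelder-Mead',options=dict(initial_simplex=[[near[0]+i,near[1]+j,a],[near[0]+i+.01,near[1]+j,a],[near[0]+i,near[1]+j+.01,a],[near[0]+i,near[1]+j,a+.1]])) for i in(-.008,.008) for j in (-.008,.008) for a in(-1.25,-1.5)),key=lambda r:r.fun)
        p=b.x; R=np.array([[np.cos(BA),-np.sin(BA)],[np.sin(BA),np.cos(BA)]])
        print(lab,len(Q),'world',np.round(p[:2],4),'deg',round(np.degrees(p[2]),1),'| bay',np.round((p[:2]-BO)@R,4),'rel deg',round(np.degrees(p[2]-BA),1),'err',round(b.fun,2))
    s=get_state(); q=s['tcp_rot']; ty=np.degrees(np.arctan2(q[2]**2-q[1]**2,2*q[1]*q[2]))
    tcp=s['position']; print('TCP',np.round(tcp,4),'bay',np.round((tcp[:2]-BO)@R,4),'tool heading rel',round(ty-90-np.degrees(BA),1),'F',np.round(s['wrist_force'],1))
E
python3 - <<'E'
from h import *
track((.535,.2),'2')
E
```

```text
scene 1247 world [0.5301 0.1851] deg -75.1 | bay [-0.3086  0.0026] rel deg 10.9 err 0.61
side 281 world [0.531  0.1836] deg -74.6 | bay [-0.3071  0.0034] rel deg 11.4 err 1.51
both 1528 world [0.5303 0.1847] deg -74.9 | bay [-0.3083  0.0028] rel deg 11.1 err 0.81
TCP [0.515  0.2399 0.0162] bay [-0.3644 -0.0086] tool heading rel 11.1 F [ 0.5 -0.7 -0.3]
```

Call:
apply_moves(targets="0 0 -0.09 0.04 -0.3 0 0.6;0 0 -0.09 0.04 -0.3 0 0.6;0 0 -0.09 0.04 -0.3 0 0.6;0 0 -0.09 0.04 -0.3 0 0.6;0 0 -0.09 0.04 -0.3 0 0.6;0 0 -0.09 0.04 -0.3 0 0.6;0 0 -0.09 0.04 -0.3 0 0.6;0 0 -0.09 0.04 -0.3 0 0.6")

```text
t: 5.75
position: [0.5231, 0.1795, 0.0163]
tcp_rot: [-0.0, 0.648, 0.762, -0.0]
wrist_force: [-0.9, 0.8, 0.4]
width: 0.0342
```

Call:
apply_moves(targets="0 0 -0.09 0.04 -0.3 0 0.6;0 0 -0.09 0.04 -0.3 0 0.6;0 0 -0.09 0.04 -0.3 0 0.6;0 0 -0.09 0.04 -0.3 0 0.6;0 0 -0.09 0.04 -0.3 0 0.6;0 0 -0.09 0.04 -0.3 0 0.6;0 0 -0.09 0.04 -0.3 0 0.6;0 0 0 0 0 0 0.6")

```text
t: 6.75
position: [0.5301, 0.1269, 0.0163]
tcp_rot: [0.0, 0.68, 0.733, -0.0]
wrist_force: [0.0, -0.5, 0.5]
width: 0.034
```

```bash
python3 - <<'E'
from h import *
track((.537,.067),'3')
E
```

```text
scene 1424 world [0.5346 0.0705] deg -85.7 | bay [-0.194  -0.0008] rel deg 0.3 err 0.49
side 239 world [0.5355 0.0691] deg -85.6 | bay [-0.1926 -0.    ] rel deg 0.4 err 1.54
both 1663 world [0.5348 0.0703] deg -85.8 | bay [-0.1938 -0.0007] rel deg 0.2 err 0.68
TCP [0.53   0.1275 0.0163] bay [-0.2512 -0.0014] tool heading rel 0.3 F [0.1 0.5 1.2]
```

View pics/scene3.png

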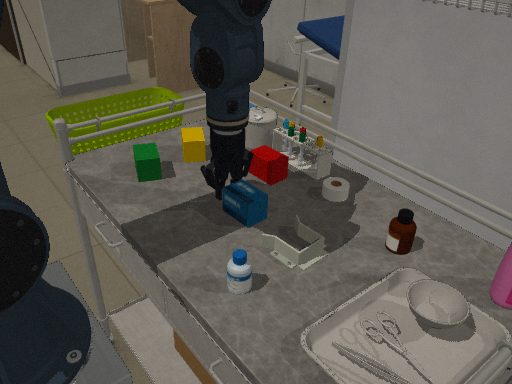

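The carton (scene pixel 202,244) is in line with the bay mouth, so I push straight.

Call:
apply_moves(targets="0 0 0 0.02 -0.3 0 0.6;0 0 0 0.02 -0.3 0 0.6;0 0 0 0.02 -0.3 0 0.6;0 0 0 0.02 -0.3 0 0.6;0 0 0 0.02 -0.3 0 0.6;0 0 0 0.02 -0.3 0 0.6;0 0 0 0.02 -0.3 0 0.6;0 0 0 0.02 -0.3 0 0.6")

```text
t: 7.85
position: [0.5341, 0.067, 0.0163]
tcp_rot: [0.0, 0.68, 0.733, -0.0]
wrist_force: [0.4, 0.6, 0.6]
width: 0.0339
```

Call:
apply_moves(targets="0 0 0 0.02 -0.3 0 0.6;0 0 0 0.02 -0.3 0 0.6;0 0 0 0.02 -0.3 0 0.6;0 0 0 0.02 -0.3 0 0.6;0 0 0 0 0 0 0.6")

```text
t: 8.48
position: [0.5361, 0.0369, 0.0163]
tcp_rot: [0.0, 0.68, 0.733, -0.0]
wrist_force: [-0.3, 1.0, 0.2]
width: 0.0343
```

```bash
python3 - <<'E'
from h import *
track((.541,-.02),'4')
im=cv2.imread('pics/scene4.png'); cv2.imwrite('pics/scene4c.png',cv2.resize(im[140:300,190:350],None,fx=3.5,fy=3.5,interpolation=3))
E
```

```text
scene 1492 world [ 0.5405 -0.0195] deg -85.7 | bay [-0.1039 -0.0012] rel deg 0.3 err 0.42
side 226 world [ 0.5417 -0.0205] deg -85.9 | bay [-1.028e-01 -1.000e-04] rel deg 0.1 err 1.82
both 1718 world [ 0.5406 -0.0197] deg -85.6 | bay [-0.1037 -0.0012] rel deg 0.4 err 0.63
TCP [0.536  0.0375 0.0163] bay [-0.161  -0.0017] tool heading rel 0.3 F [-0.2  0.3  0.9]
```

View pics/scene4c.png

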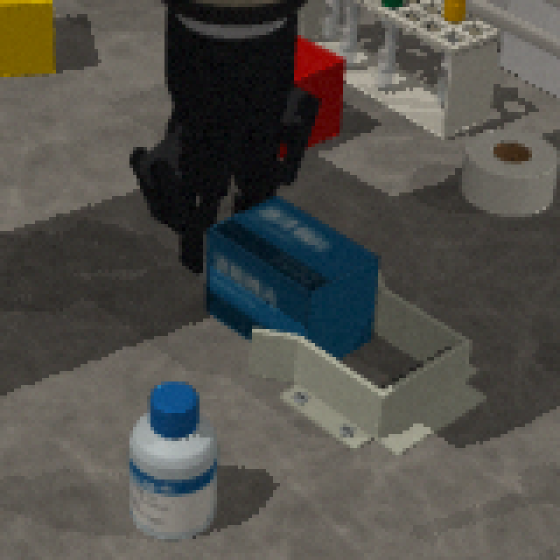

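The carton is entering the mouth and looks centred (crop 300,280). About 60 mm remain.

Call:
apply_moves(targets="0 0 0 0.02 -0.25 0 0.6;0 0 0 0.02 -0.25 0 0.6;0 0 0 0.02 -0.25 0 0.6;0 0 0 0.02 -0.25 0 0.6;0 0 0 0.02 -0.25 0 0.6;0 0 0 0.02 -0.25 0 0.6;0 0 0 0.02 -0.25 0 0.6;0 0 0 0 0 0 0.6")

```text
t: 9.57
position: [0.5396, -0.0067, 0.0163]
tcp_rot: [0.0, 0.68, 0.733, -0.0]
wrist_force: [0.9, 0.6, -0.4]
width: 0.0342
```

Call:
apply_moves(targets="0 0 0 0.01 -0.1 0 0.6;0 0 0 0.01 -0.1 0 0.6;0 0 0 0.01 -0.1 0 0.6;0 0 0 0 0 0 0.6")

```text
t: 10.07
position: [0.5403, -0.0139, 0.0163]
tcp_rot: [0.0, 0.68, 0.733, -0.0]
wrist_force: [-0.4, 0.4, 1.0]
width: 0.034
```

```bash
python3 - <<'E'
from h import *
track((.544,-.07),'5')
im=cv2.imread('pics/scene5.png'); cv2.imwrite('pics/scene5c.png',cv2.resize(im[160:300,220:360],None,fx=4,fy=4,interpolation=3))
E
```

```text
scene 1359 world [ 0.5448 -0.0698] deg -85.6 | bay [-0.0534 -0.0005] rel deg 0.4 err 0.35
side 205 world [ 0.546  -0.0708] deg -85.4 | bay [-0.0523  0.0006] rel deg 0.6 err 1.63
both 1564 world [ 0.5449 -0.0699] deg -85.5 | bay [-0.0532 -0.0004] rel deg 0.5 err 0.54
TCP [ 0.5403 -0.0138  0.0163] bay [-0.1096 -0.0011] tool heading rel 0.3 F [-0.3 -0.7  0.1]
```

View pics/scene5c.png

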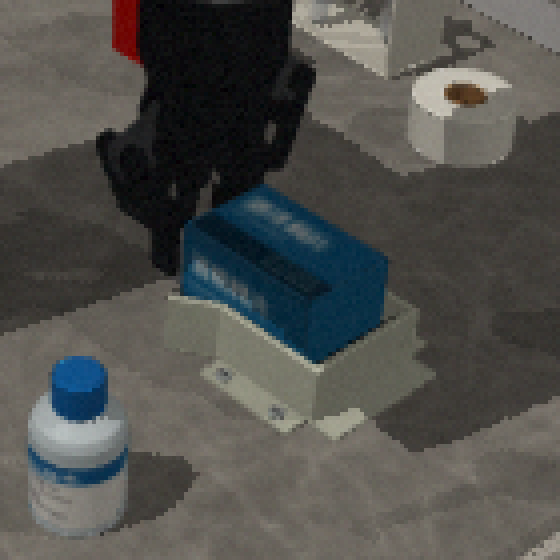

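About 9 mm remain. I creep on in 1.5 mm steps and watch the force.

Call:
apply_moves(targets="0 0 0 0 -0.06 0 0.6;0 0 0 0 -0.06 0 0.6;0 0 0 0.01 -0.06 0 0.6;0 0 0 0 -0.06 0 0.6")

```text
t: 10.68
position: [0.5405, -0.0198, 0.0163]
tcp_rot: [-0.0, 0.68, 0.733, 0.0]
wrist_force: [0.1, 1.7, -0.5]
width: 0.0341
```

Call:
apply_moves(targets="0 0 0 0.01 -0.05 0 0.6;0 0 0 0 0 0 0.6")

```text
t: 10.92
position: [0.5408, -0.021, 0.0163]
tcp_rot: [-0.0, 0.68, 0.733, -0.0]
wrist_force: [-0.1, 1.7, -0.2]
width: 0.0339
```

Call:
apply_moves(targets="0 0 0 0 -0.05 0 0.6;0 0 0 0 0 0 0.6")

```text
t: 11.18
position: [0.541, -0.0212, 0.0165]
tcp_rot: [-0.001, 0.68, 0.733, 0.001]
wrist_force: [-1.0, 10.3, 3.6]
width: 0.0341
```

The force rose to 10 N and motion stopped, which suggests the bumper. I check the picture.

```bash
python3 - <<'E'
from h import *
track((.546,-.078),'6')
im=cv2.imread('pics/scene6.png'); cv2.imwrite('pics/scene6c.png',cv2.resize(im[160:300,220:360],None,fx=4,fy=4,interpolation=3))
E
```

```text
scene 1297 world [ 0.5453 -0.077 ] deg -85.9 | bay [-0.0462 -0.0005] rel deg 0.1 err 0.35
side 208 world [ 0.5465 -0.078 ] deg -85.8 | bay [-0.045   0.0006] rel deg 0.2 err 1.82
both 1505 world [ 0.5453 -0.0772] deg -85.9 | bay [-0.046  -0.0005] rel deg 0.1 err 0.58
TCP [ 0.5409 -0.0212  0.0165] bay [-0.1021 -0.0009] tool heading rel 0.3 F [ 0.  11.   3.7]
```

View pics/scene6c.png

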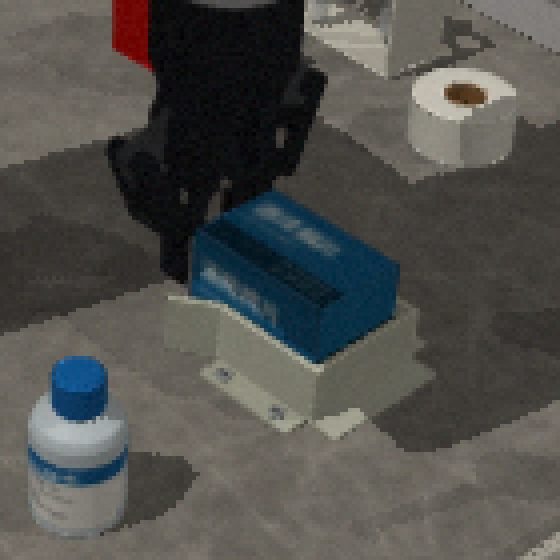

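Call:
apply_moves(targets="0 0 0 0 0.1 0 0.6;0 0 0 0 0.3 0 0.6;0 0 0 0 0.6 0 0.6;0 0 0 0 0.6 0 0.6;0 0 0 0 0 0.6 0.6;0 0 0 0 0 0.8 0.6;0 0 0 0 0 0.8 0.6;0 0 0 0 0 0.8 0.6")

```text
t: 12.28
position: [0.541, 0.0178, 0.093]
tcp_rot: [0.0, 0.68, 0.733, 0.0]
wrist_force: [0.6, 0.4, -0.5]
width: 0.0341
```

Call:
apply_moves(targets="0 0 0 0 0.8 0.8 0.6;0 0 0 0 0.8 0.8 0.6;0 0 0 0 0.8 0.8 0.6;0 0 0 0 0.8 0.4 0.6;0 0 0 0 0.8 0 0.6;0 0 0 0 0.8 0 0.6;0 0 0 0 0.8 0 0.6;0 0 0 0 0 0 0.6")

```text
t: 13.28
position: [0.5405, 0.1593, 0.1607]
tcp_rot: [-0.0, 0.679, 0.734, -0.0]
wrist_force: [0.2, -0.1, -0.2]
width: 0.0341
```

```bash
python3 - <<'E'
from h import *
track((.546,-.078),'7')
im=cv2.imread('pics/scene7.png'); cv2.imwrite('pics/scene7c.png',cv2.resize(im[160:300,220:360],None,fx=4,fy=4,interpolation=3))
for c in ['scene','side']:
    im,d=read_camera(c)
    for n in ['saline_bottle','label_roll','iodine_bottle']:
        for r in cut_out(c,n)[:1]:
            P,_,_=pts(c,d,r['pixels']); print(c,n,round(r['score'],2),np.round(np.array(r['location'])*[384,512]),np.round(np.median(P,0),3))
E
```

```text
scene 1281 world [ 0.5453 -0.0767] deg -85.7 | bay [-0.0464 -0.0005] rel deg 0.3 err 0.31
side 339 world [ 0.5466 -0.0784] deg -86.1 | bay [-0.0447  0.0008] rel deg -0.1 err 1.04
both 1620 world [ 0.5454 -0.0772] deg -85.7 | bay [-0.0459 -0.0004] rel deg 0.3 err 0.53
TCP [0.5406 0.1578 0.161 ] bay [-0.2807  0.0112] tool heading rel 0.3 F [ 0.8 -0.2  0.4]
scene saline_bottle 0.81 [272. 239.] [ 0.38  -0.118  0.046]
scene label_roll 0.63 [190. 334.] [ 0.749 -0.003  0.028]
scene iodine_bottle 0.9 [234. 403.] [ 0.706 -0.219  0.051]
side saline_bottle 0.67 [162. 305.] [ 0.393 -0.092  0.042]
side label_roll 0.85 [187. 197.] [0.76  0.023 0.031]
```

View pics/scene7c.png

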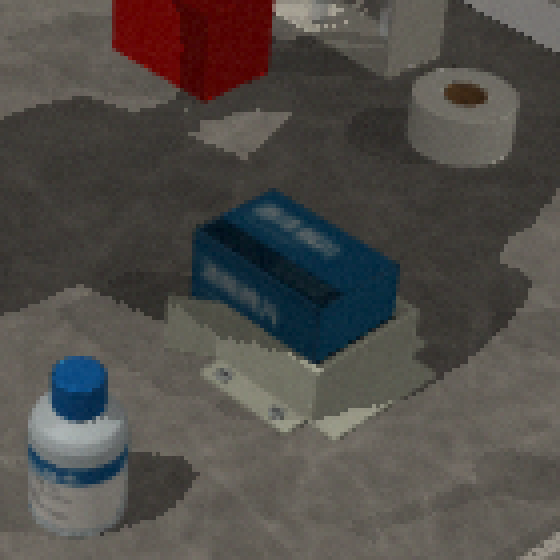

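View pics/side7.png

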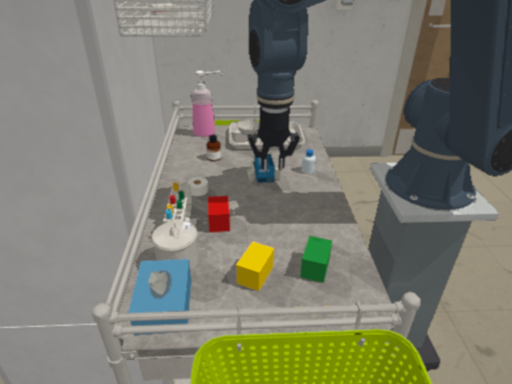

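```bash
python3 - <<'E'
from h import *
im,d=read_camera('wrist'); cv2.imwrite('pics/wrist7.png',im)
E
```

```text
(no output)
```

View pics/wrist7.png

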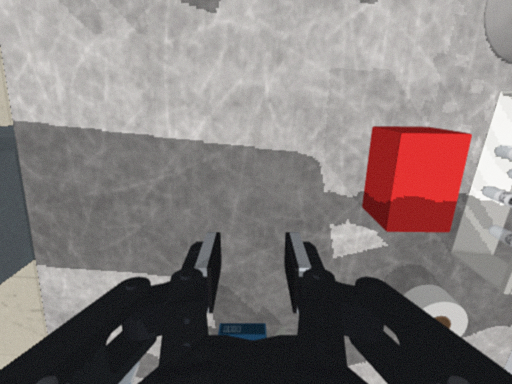

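The hand hides the bay from the wrist camera. There is plenty of time, so I'll go high over the bay to check the gap at the bumper.

Call:
apply_moves(targets="0 0 0 0 0 1 0.6;0 0 0 0 0 1 0.6;0 0 0 0 0 1 0.6;0 0 0 0 0 1 0.6;0 0 0 0 -1 0 0.6;0 0 0 0 -1 0 0.6;0 0 0 0 -1 0 0.6;0 0 0 0 -1 0 0.6")

```text
t: 14.82
position: [0.5408, 0.0569, 0.2614]
tcp_rot: [0.0, 0.68, 0.733, 0.0]
wrist_force: [-0.9, -0.6, 0.5]
width: 0.0343
```

Call:
apply_moves(targets="0 0 0 0 -1 0 0.6;0 0 0 0 -1 0 0.6;0 0 0 0 -1 0 0.6;0 0 0 0 -1 0 0.6;0 0 0 0 -1 0 0.6;0 0 0 0 -1 0 0.6;0 0 0 0 -1 0 0.6;0 0 0 0 0 0 0.6")

```text
t: 15.82
position: [0.5407, -0.1185, 0.2612]
tcp_rot: [0.0, 0.681, 0.732, -0.0]
wrist_force: [-0.1, -0.1, 0.6]
width: 0.0342
```

```bash
python3 - <<'E'
from h import *
im,d=read_camera('wrist'); cv2.imwrite('pics/wrist8.png',im); np.save('w8.npy',d)
E
```

```text
(no output)
```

View pics/wrist8.png

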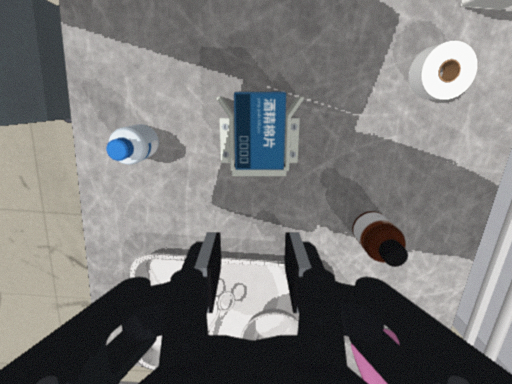

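The wrist view shows the carton (row 130, col 260) square in the bay, its leading end up against the back wall at row 170. Both bottles and the roll are upright. I hand in.

```bash
python3 -c "
from station import *
print(finish_job())"
```

```text
the job is handed in; nothing more can be done
None
```

I pushed the blue carton with two partly closed fingertips on its rear end, turning it about 14° into line. It then went straight through the flared mouth until motion stopped at about 10 N of force, which I took as the bumper. I then drew the hand back and up, and handed the job in at about 16 s; no verdict is given.

**Carton:** the final fit puts its centre at bay x = -46 mm (-46.4 from the scene camera, -44.7 from the side camera). It is within 1 mm of the middle line and turned 0.3° or less. It is inside the -49 to -35 mm limits, but 2 mm short of the nominal -44 mm; the calibration is only good to about 2 mm. I never saw the black bumper face itself, so "home" rests on the force stop, these fits and the wrist picture.

**Other things:** the scene camera finds the two bottles and the label roll within about 3 mm of where they started. The side camera missed the brown bottle in the last check and had missed the white one at the start. Both stand upright in the wrist picture. The look-alike boxes were left alone, and the hand was clear of everything at hand-in.

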